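# Screw the hose elbow into the port held in the vise

### The arm

A 6-joint arm with a two-finger parallel gripper is mounted at the origin on the work surface. World frame = base frame: x ahead of the robot, y to its left, z up, the work surface at z = 0. Lengths are in m, angles in rad, forces in N, time in s.
With the tool pointing down it reaches from about 0.375 to 0.9 m from the base axis. Payload 3.1 kg.
Tool frame: the origin (TCP) lies midway between the tips of the shut fingers; the grasp point (between the pads) lies 19 mm behind it; z points along the fingers, y is the line along which they close (so a half turn about z gives the same grasp; the last joint's range is limited). The gripper opens to 85 mm and grips with 20 to 120 N. Pads are 22 mm wide; open, the fingers measure 114 mm over their backs; the gripper's body (76 mm by 85 mm) begins 54 mm behind the grasp point. The pads swing forward as they close: fully open they stand 13 mm farther back than shut.
Start: joints at [1.022, 0.527, 1.433, -0, 1.181, -0.178], TCP at [0.226, 0.583, 0.231] pointing down, gripper open.
Joint ranges: [-3.08, 3.08], [-0.75, 2.2], [0.22, 2.44], [-1.43, 4.57], [0, 2.65], [-2.85, 2.85]. Speed limits (rad/s): [2.79, 2.79, 3.14, 3.14, 3.14, 3.14].

### API

Orientations are given as a unit quaternion [x, y, z, w].
In Python, from station import manip gives the robot as it stands. The module is installed in compiled form; this text tells all that it offers.
- The arm moves only by the tool apply_moves, never from a script. Its arguments are lists of equal length, an entry for each row: "claw": the gripper's target within -1 to 1 (fully open at 1, half-way at 0, shut at -1); "travel": the shift along the tool's x, y, z scaled (see below), a list of three; "turn": the turn, a rotation vector about the tool's x, y, z scaled (see below), a list of three. In form: {"claw": [claw, ...], "travel": [[dx, dy, dz], ...], "turn": [[rx, ry, rz], ...]}. A call has 1 to 5 rows; each row is the pose to reach, as a shift and turn from the pose commanded when the call began, along the tool's axes at that moment, turning the shorter way round; what a row does not reach only later rows make up. The controller multiplies each number of a shift by 800 mm and each number of a turn by 180 degrees. A row lasts 1/12 s, in which the tool goes at most 41.7 mm and 7.16 degrees, less where a joint would pass 70% of its speed; a pose out of reach is approached as far as the arm can. A call with a number of a shift or a turn outside -1 to 1 is refused whole. A call with a gripper value outside its range is refused whole. The fingers move at their own pace and stop on an object; "newtons" is the grip in N (left out, the last holds). Time passes only in rows, so rows that repeat a pose let the fingers close. It gives the time, the measured TCP pose, the force, the opening and the grip force at its end, in the units of the state.
- manip.sense(): the state, without advancing time (a new reading comes with each control period).
- manip.snapshot(name): name is "scene" or "side" or "wrist"; returns a dict with "pixels" (384x512x3 uint8, red, green, blue), "depth" (384x512 float32, m along the optical axis (not along the pixel's ray), 0 where there is no reading), "intrinsics" (3x3 intrinsics, pixels), "R" (3x3) and "t" (3): a world point X has camera coordinates R X + t. Camera axes: x right, y down, z forward; pixel columns grow to the right and rows downward; lengths in m; the calibration is good to about 2 mm. A picture is of the moment at which its call begins.
- manip.sign_off(): hands the job in; it is judged then, once.
The state is a dict: "t": time; "q": joint angles; "qd": joint speeds; "tau": joint torques, N m; "tcp_pos": TCP position; "tool_rot": TCP orientation; "force": force on the tool from outside, world axes, zero at the start; "ft_torque": the same for the moment, N m; "finger_gap": opening from 0.0 (shut) to 1.0 (fully open); "gripper_force": force on a finger pad.
Only numpy, scipy, OpenCV 4.12 (cv2) and the standard library are available. Lean on these libraries where they do the work, as an engineer would, in place of code of your own. Each camera call takes 0.05 s, during which the arm holds its last target. There are 200 camera calls.

### The job

Pick up the brass hose elbow and lower it, spigot down, into the round port clamped in the blue vise, with its barb pointing away from the spindle-handle side; feel for the opening and do not force it. Then screw it clockwise (seen from above) past the point where the resistance rises and the seal is squeezed, stop with the barb pointing squarely along the jaws over their yellow-painted end, and let go; leave the other things on the bench alone.

Things in the scene. Friction and masses are not known exactly. Their poses are not given: they have to be found in the camera images.
- elbow_grip (a point): Grasp centre of the loose brass elbow (0.25 kg), standing upright on its spigot. On the spigot axis, 50 mm above the foot, in the middle of a square body 30 x 30 mm that spans 30 to 66 mm above the foot. z up along the spigot, x along the barb (16 mm thick, ridges 21 mm, leaving the +x face at this height). The +y and -y faces are flats, 30 mm apart, to grip.
- elbow_tip (a point): End of the elbow's barb, 58 mm from the spigot axis along the elbow's x, 50 mm above the foot.
- elbow_foot (a point): Centre of the spigot's lower end. Spigot: 28 mm diameter, 26 mm long, 3 mm chamfer at the foot, below a round shoulder 38 mm wide, 5 mm thick. Two round lugs, 5 mm thick, stick out of it along the elbow's +y and -y to 20.5 mm from the axis, centres 9 mm above the foot: they are its thread.
- vise: Blue bench vise fixed to the bench; spindle with cross bar on its +x side. Origin on the bench under the jaw middle; z up, jaws close along x, slot along y. Jaws 130 mm long, tops 150 mm up, +y ends painted yellow. Two notches in the port's bore, towards +y and -y, pass the elbow's lugs when the barb points to -x, within 12 degrees. Barb over the yellow end (+y) is 90 degrees clockwise from there.
- jaw_mid (a point): Middle of the jaw slot, at the height of the port's mouth (172 mm above the bench; axes as the vise). The clamped port, a grey aluminium sleeve of 56 mm outer diameter, stands 22 mm above the jaws, centred across them (x = 0) but up to 18 mm either way along y from this point: see or feel where. Its bore has 1.2 mm play round the spigot; rim and chamfer catch it up to 4 mm off-centre.
- seal (a joint): Squeeze of the sprung rubber seal in the port, m: 0 free, 0.0005 under the elbow's weight, 0.003 when done; 5 N per mm. The foot meets it 20.5 mm below the mouth (shoulder 5.5 mm above the mouth). Turned clockwise from entry, the first 50 degrees run free on the seal, then the thread draws the elbow down 0.07 mm per degree (25 mm a turn). It ends at about 135 degrees; friction holds it.
- oil_bottle_mid (a point): Middle of a green glass bottle, 64 mm wide, 190 mm high. Leave alone.
- grease_can_mid (a point): Middle of a grey can, 70 mm wide, 90 mm high. Leave alone.
- fuse_box_mid (a point): Middle of a small blue box, 50 x 100 x 30 mm. Leave alone.
- spanner_grip (a point): Handle of a steel spanner, 180 mm long, lying on the bench. Leave alone.
Things that resemble listed ones, but are neither listed nor needed, are in the scene too. Of the things that look like the part that bears elbow_grip, take the one that is farthest from the robot's base at the start.

How it is judged:
On the way:
1. the elbow's spigot is down in the port with its barb pointing to the -x side of the vise (z of elbow_foot in the frame of jaw_mid below -0.016 m and horizontal distance between elbow_foot and jaw_mid below 0.024 m and x of elbow_tip in the frame of vise below -0.045 m), for 0.1 s.
At the end, for the whole second after the job is handed in: Elbow screwed into the port and released: seal squeezed over 1.8 mm, foot over 21.5 mm below the mouth and within 24 mm of the jaw middle, upright within 0.12 rad, barb over the yellow end with its tip within 9 mm (about 9 degrees) of the slot's middle plane, at rest (value of joint seal above 0.0018 m and x of elbow_tip in the frame of vise between -0.009 and 0.009 m and y of elbow_tip in the frame of vise above 0.03 m and z of elbow_foot in the frame of jaw_mid below -0.0215 m and horizontal distance between elbow_foot and jaw_mid below 0.024 m and angle between elbow_grip's own z axis and vertical below 0.12 rad and linear speed of elbow below 0.02 m/s); the robot touches nothing.
It fails at once if the elbow is forced against the port or vise with more than 60 N (contact force between elbow and vise above 60 N).
It fails at once if the oil bottle is moved more than 30 mm (distance of oil_bottle_mid from where it was at the start of the episode above 0.03 m).
It fails at once if the grease can is moved more than 30 mm (distance of grease_can_mid from where it was at the start of the episode above 0.03 m).
It fails at once if the blue box is moved more than 30 mm (distance of fuse_box_mid from where it was at the start of the episode above 0.03 m).
It fails at once if the spanner is moved more than 30 mm (distance of spanner_grip from where it was at the start of the episode above 0.03 m).
It also fails if it takes over 72 s, if anything falls off the work surface, if the arm or the gripper's body presses on something with over 40 N, if the wrist force passes 120 N, or if a joint passes its speed limit or range.

## Working session

There is one attempt and no reset: what is moved stays moved. The work goes in short steps, Python scripts to look and compute and a tool call to move; the robot and the scene stay as the last step left them, time stands still between calls to the robot, and variables do not carry over. Pictures are saved under pics/ and viewed, at most 10 in all, crops included, and the job is handed in when it is done.

Besides the shell and the picture viewer there is one more tool, called by a JSON object that holds its "api" and its "payload". apply_moves: Moves the arm, as the interface text tells. Shifts and turns lie within -1 to 1; 1 stands for 800 mm of shift or 180 degrees of turn. Its arguments: {"type":"object","properties":{"claw":{"type":"array","items":{"type":"number"}},"travel":{"type":"array","items":{"type":"array","items":{"type":"number"}}},"turn":{"type":"array","items":{"type":"array","items":{"type":"number"}}},"newtons":{"type":"number"}},"required":["claw","travel","turn"]}

```bash
mkdir -p pics; cat > h.py <<'E'
import numpy as np, cv2
from station import manip
from scipy.spatial.transform import Rotation as Rn
def snap(name, f=None):
    s=manip.snapshot(name)
    np.savez('last_%s.npz'%name, **s)
    if f: cv2.imwrite('pics/'+f, s['pixels'][:,:,::-1])
    return s
def load(name): return dict(np.load('last_%s.npz'%name))
def cloud(s):
    K=s['intrinsics']; d=s['depth']; v,u=np.mgrid[:d.shape[0],:d.shape[1]]
    c=np.stack([(u-K[0,2])/K[0,0]*d,(v-K[1,2])/K[1,1]*d,d],-1)
    w=(c-s['t'])@s['R']; w[d<=0]=np.nan
    return w
E
python3 - <<'E'
from h import *
for n in('scene','side'): 
    s=snap(n); 
    cv2.imwrite('pics/%s0.png'%n,cv2.resize(s['pixels'][:,:,::-1],(800,600),interpolation=cv2.INTER_CUBIC))
    print(n,s['R'].round(3).tolist(),s['t'].round(3))
print(manip.sense())
E
```

```text
scene [[-0.371, 0.929, 0.011], [0.738, 0.302, -0.603], [-0.563, -0.215, -0.798]] [ 0.197 -0.278  1.354]
side [[0.759, -0.651, 0.022], [-0.402, -0.494, -0.771], [0.513, 0.576, -0.636]] [-0.374  0.255  0.874]
{'t': 0.1, 'q': array([ 1.02250657e+00,  5.28383070e-01,  1.43381452e+00, -1.76206444e-05,
        1.18140746e+00, -1.78499330e-01]), 'qd': array([-0.00059126, -0.00105536, -0.00189233, -0.00198698,  0.00024765,
       -0.00089378]), 'tau': array([ 1.91263052e-04, -4.43303955e+01, -1.78586411e+01, -1.95500552e-04,
        3.98400807e-03, -2.44686430e-05]), 'tcp_pos': array([0.22551045, 0.5821817 , 0.23041258]), 'tool_rot': array([ 1.83840144e-01,  9.82955639e-01, -9.43385161e-04, -3.50036967e-04]), 'force': array([ 1.18558875, -0.03421944,  0.09859429]), 'ft_torque': array([-0.02021438,  0.03018265, -0.04790498]), 'gripper_force': 0.0, 'finger_gap': 0.9995248490262391}
```

View pics/scene0.png

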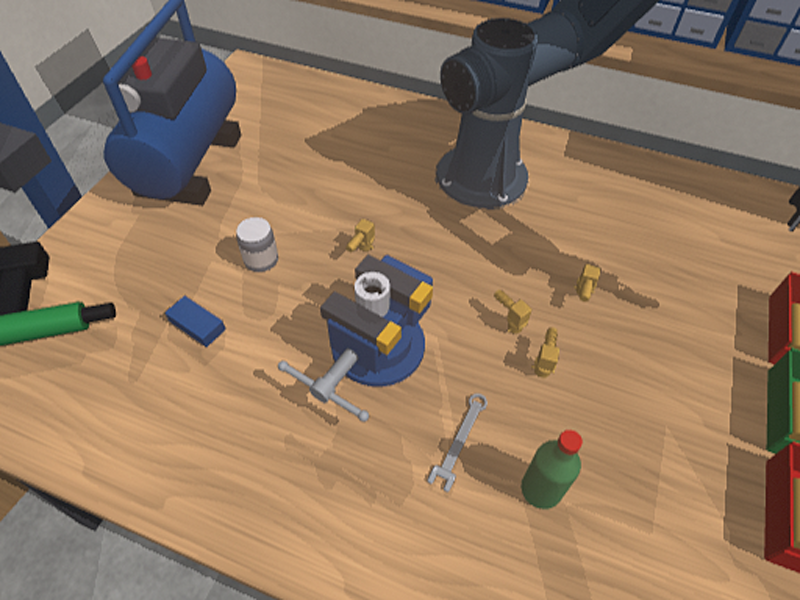

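View pics/side0.png

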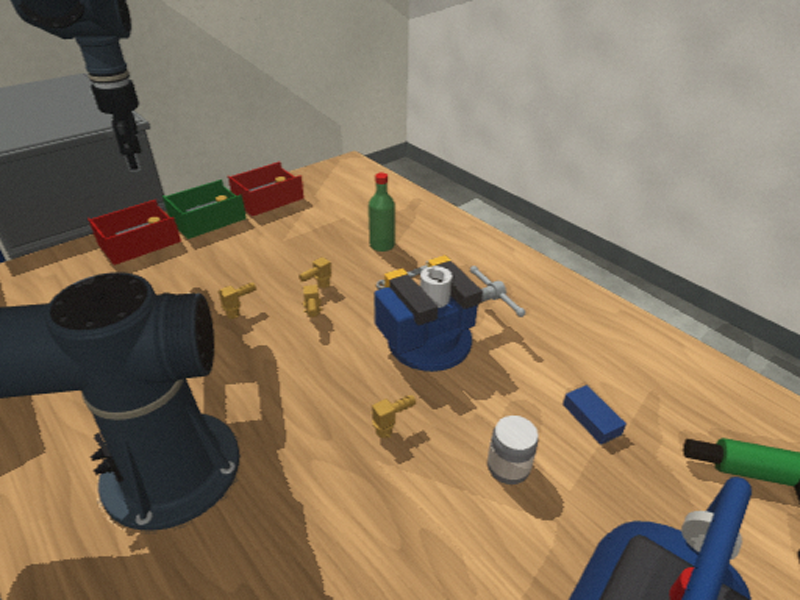

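The scene view shows four brass elbows, at about (365,235), (590,280), (515,312) and (547,355), with the vise port at (372,290) and the yellow ends to the right. The side view shows the same layout. Next I'll measure positions from the depth images.

```bash
python3 - <<'E'
from h import *
sc=load('scene'); sd=load('side')
# brass segmentation
W=[]
for n,s in(('scene',sc),('side',sd)):
    w=cloud(s); hsv=cv2.cvtColor(s['pixels'],cv2.COLOR_RGB2HSV)
    z=w[...,2]
    m=(z>0.012)&(z<0.09)&(hsv[...,0]>12)&(hsv[...,0]<32)&(hsv[...,1]>100)&(np.hypot(w[...,0],w[...,1])<0.95)
    k,l,st,c=cv2.connectedComponentsWithStats(m.astype(np.uint8))
    for i in range(1,k):
        if st[i,4]<40: continue
        p=w[l==i]; 
        top=p[p[:,2]>0.060]
        barb=p[(p[:,2]>0.038)&(p[:,2]<0.064)]
        print(n,'px',(c[i]/.64).round(),'N',st[i,4],'zmax',np.nanmax(p[:,2]).round(3),'mean',p.mean(0).round(3),'top',len(top),((top.min(0)+top.max(0))/2).round(4) if len(top) else '','r',np.hypot(*p.mean(0)[:2]).round(3))
    # vise: jaw tops / port
    R=(w[...,0]>0.3)&(w[...,0]<0.9)&(np.abs(w[...,1])<0.4)
    y=(z>0.143)&(z<0.156)&(hsv[...,0]>15)&(hsv[...,0]<32)&(hsv[...,1]>130)
    k,l,st,c=cv2.connectedComponentsWithStats(y.astype(np.uint8))
    for i in range(1,k):
        if st[i,4]>15: p=w[l==i]; print(n,'yellow',(c[i]/.64).round(),st[i,4],((p.min(0)+p.max(0))/2).round(4),cv2.minAreaRect(p[:,:2].astype(np.float32)*1000))
    j=(z>0.143)&(z<0.156)&R; p=w[j]; print(n,'jaws',len(p),cv2.minAreaRect(p[:,:2].astype(np.float32)*1000))
    j=(z>0.168)&(z<0.177)&R; p=w[j]; print(n,'port',len(p),cv2.minEnclosingCircle(p[:,:2].astype(np.float32)*1000),np.median(p[:,2]))
    W.append(w)
E
```

```text
scene px [362. 235.] N 252 zmax 0.07 mean [ 0.319 -0.159  0.053] top 90 [ 0.3234 -0.1599  0.0651] r 0.356
scene px [587. 281.] N 239 zmax 0.07 mean [0.267 0.278 0.056] top 107 [0.2699 0.2792 0.0652] r 0.386
scene px [514. 310.] N 308 zmax 0.072 mean [0.383 0.169 0.053] top 120 [0.3781 0.1622 0.0658] r 0.418
scene px [795. 326.] N 150 zmax 0.036 mean [0.205 0.654 0.031] top 0  r 0.685
scene px [547. 353.] N 318 zmax 0.07 mean [0.45  0.245 0.054] top 139 [0.4363 0.2465 0.0648] r 0.512
scene px [795. 410.] N 181 zmax 0.037 mean [0.386 0.653 0.029] top 0  r 0.759
scene px [796. 511.] N 173 zmax 0.035 mean [0.564 0.652 0.029] top 0  r 0.862
scene yellow [421. 293.] 124 [0.4797 0.0208 0.1492] ((479.194091796875, 20.999095916748047), (21.074115753173828, 40.911373138427734), 79.1594009399414)
scene yellow [388. 334.] 138 [0.5739 0.0021 0.1489] ((573.80517578125, 2.3000221252441406), (21.635459899902344, 39.39286804199219), 80.1812973022461)
scene jaws 1552 ((554.4850463867188, 107.92144012451172), (445.9593505859375, 144.29417419433594), 75.02448272705078)
scene port 259 ((587.1507568359375
[... 276 characters left out ...]
99.] N 178 zmax 0.069 mean [0.371 0.163 0.055] top 66 [0.3788 0.1677 0.0645] r 0.405
side px [388. 413.] N 376 zmax 0.07 mean [ 0.307 -0.166  0.052] top 125 [ 0.3173 -0.1598  0.065 ] r 0.349
side yellow [437. 260.] 55 [0.5708 0.0038 0.1503] ((570.40380859375, 3.559225082397461), (21.530614852905273, 39.90303421020508), 81.7682876586914)
side yellow [394. 274.] 65 [0.4752 0.0241 0.1492] ((475.68487548828125, 22.58766746520996), (27.438188552856445, 40.238529205322266), 81.66830444335938)
side jaws 912 ((549.9561767578125, 103.51744079589844), (439.5916748046875, 141.9199981689453), 75.45332336425781)
side port 164 ((574.587158203125, 113.66058349609375), 204.8404998779297) 0.17177396017195873
```

```bash
python3 - <<'E'
from h import *
allp=[];ep=[]
for n in('scene','side'):
    s=load(n); w=cloud(s); z=w[...,2]; hsv=cv2.cvtColor(s['pixels'],cv2.COLOR_RGB2HSV)
    near=np.hypot(w[...,0]-.515,w[...,1]+.042)<0.12
    p=w[near&(z>.144)&(z<.155)]; r=cv2.minAreaRect(p[:,:2].astype(np.float32)*1000); print(n,'jaws',len(p),np.round(np.hstack([r[0],r[1],r[2]]),1))
    q=w[(np.hypot(w[...,0]-.515,w[...,1]+.042)<0.06)&(z>.169)&(z<.178)]
    print(n,'port',len(q),cv2.minEnclosingCircle(q[:,:2].astype(np.float32)*1000), cv2.fitEllipse(cv2.convexHull(q[:,:2].astype(np.float32)*1000)))
    near=np.hypot(w[...,0]-.45,w[...,1]-.245)<0.075
    e=w[near&(z>.04)&(z<.064)]; t=w[near&(z>.0635)&(z<.075)]; ep.append(e)
    r=cv2.minAreaRect(t[:,:2].astype(np.float32)*1000)
    print(n,'elbow top',len(t),t.mean(0).round(4),np.round(np.hstack([r[0],r[1],r[2]]),1))
    c=t[:,:2].mean(0); far=e[np.argsort(-np.hypot(*(e[:,:2]-c).T))[:12]].mean(0); d=far[:2]-c
    print('tip',far.round(4),'len',np.hypot(*d).round(4),'ang',np.degrees(np.arctan2(d[1],d[0])).round(1))
s=manip.sense(); print(Rn.from_quat(s['tool_rot']).as_matrix().round(3))
E
```

```text
scene jaws 1455 [514.5 -42.6 132.4 138.1  78.8]
scene port 234 ((513.160888671875, -51.50767517089844), 29.223407745361328) ((512.9542236328125, -51.527462005615234), (55.54496383666992, 57.62836456298828), 117.8233871459961)
scene elbow top 104 [0.4545 0.2464 0.0661] [448.9 245.8  41.6  29.3   4.5]
tip [0.4002 0.2394 0.0563] len 0.0547 ang -172.7
side jaws 852 [513.1 -41.6 135.1 139.5  77.8]
side port 140 ((509.7908935546875, -48.821041107177734), 29.923189163208008) ((511.0019226074219, -49.163204193115234), (55.96384048461914, 59.168575286865234), 140.5751953125)
side elbow top 44 [0.451  0.2464 0.0658] [451.1 246.8  28.1  27.7   8.1]
tip [0.3958 0.2422 0.0514] len 0.0553 ang -175.7
[[-0.932  0.361 -0.001]
 [ 0.361  0.932 -0.002]
 [ 0.    -0.002 -1.   ]]
```

```bash
cat >> h.py <<'E'
def to(pos,yaw):
    "print travel/turn numbers (tool axes, scaled) to TCP pos with tool y at yaw deg, pointing down"
    s=manip.sense(); R=Rn.from_quat(s['tool_rot']); a=np.radians(yaw); c,n=np.cos(a),np.sin(a)
    T=Rn.from_matrix([[-n,c,0],[c,n,0],[0,0,-1]])
    d=R.inv().apply(np.array(pos)-s['tcp_pos']); r=(R.inv()*T).as_rotvec()
    print('travel',(d/.8).round(4),'mm',np.linalg.norm(d)*1000,'turn',(r/np.pi).round(4),'deg',np.degrees(r).round(2))
def st():
    s=manip.sense(); R=Rn.from_quat(s['tool_rot']).as_matrix()
    print('t',round(s['t'],2),'tcp',s['tcp_pos'].round(4),'yaw',np.degrees(np.arctan2(R[1,1],R[0,1])).round(2),'z',R[:,2].round(4),'F',s['force'].round(2),'M',s['ft_torque'].round(2),'gap',round(s['finger_gap'],3),'gf',round(s['gripper_force'],1),'q',s['q'].round(2))
E
python3 - <<'E'
from h import *
to((.452,.246,.22),95.5)
E
```

```text
travel [-0.4159 -0.2895  0.0134] mm 405.4923842171576 turn [-0.0006 -0.0003 -0.1483] deg [ -0.11  -0.05 -26.69]
```

{"api": "apply_moves", "payload": {"claw": [1, 1, 1, 1, 1], "travel": [[-0.416, -0.29, 0.013], [-0.416, -0.29, 0.013], [-0.416, -0.29, 0.013], [-0.416, -0.29, 0.013], [-0.416, -0.29, 0.013]], "turn": [[0, 0, -0.148], [0, 0, -0.148], [0, 0, -0.148], [0, 0, -0.148], [0, 0, -0.148]]}}

```text
t: 0.52
tcp_pos: [0.3392, 0.4133, 0.2257]
tool_rot: [-0.05, 0.999, -0.0, -0.0]
force: [0.7, 0.0, -0.1]
finger_gap: 1.002
gripper_force: 0.0
```

```bash
python3 - <<'E'
from h import *
st(); to((.452,.246,.22),95.5)
E
```

```text
t 0.52 tcp [0.3392 0.4133 0.2257] yaw 95.73 z [-5.e-04 -5.e-04 -1.e+00] F [ 0.69  0.05 -0.08] M [-0.   -0.01  0.02] gap 1.002 gf 0.0 q [ 0.67  0.41  1.66 -0.    1.06 -1.  ]
travel [-0.1194 -0.2222  0.0072] mm 201.86669498990585 turn [-0.0001 -0.0002  0.0013] deg [-0.03 -0.03  0.23]
```

{"api": "apply_moves", "payload": {"claw": [1, 1, 1, 1, 1], "travel": [[-0.117, -0.218, 0.007], [-0.117, -0.218, 0.007], [-0.117, -0.218, 0.007], [-0.117, -0.218, 0.007], [-0.117, -0.218, 0.007]], "turn": [[0, 0, 0.001], [0, 0, 0.001], [0, 0, 0.001], [0, 0, 0.001], [0, 0, 0.001]]}}

```text
t: 0.93
tcp_pos: [0.45, 0.2475, 0.2203]
tool_rot: [-0.045, 0.999, -0.0, 0.0]
force: [0.0, 0.7, 0.3]
finger_gap: 0.998
gripper_force: 0.0
```

```bash
python3 - <<'E'
from h import *
st(); s=snap('wrist'); cv2.imwrite('pics/w1.png',cv2.resize(s['pixels'][:,:,::-1],(800,600)))
C=-s['R'].T@s['t']; print('cam',C.round(3), 'axis',s['R'][2].round(3))
w=cloud(s); z=w[...,2]
near=np.hypot(w[...,0]-.435,w[...,1]-.245)<0.07
t=w[near&(z>.0635)&(z<.072)]; e=w[near&(z>.046)&(z<.064)]
r=cv2.minAreaRect(t[:,:2].astype(np.float32)*1000); print(len(t),np.round(np.hstack([r[0],r[1],r[2]]),1),np.median(t[:,2]))
c=np.array(r[0])/1000; far=e[np.argsort(-np.hypot(*(e[:,:2]-c).T))[:30]].mean(0); d=far[:2]-c
print('tip',far.round(4),'len',np.hypot(*d).round(4),'ang',np.degrees(np.arctan2(d[1],d[0])).round(1))
E
```

```text
t 0.93 tcp [0.45   0.2475 0.2203] yaw 95.2 z [ 0.e+00 -7.e-04 -1.e+00] F [0.03 0.73 0.31] M [0.02 0.05 0.03] gap 0.998 gf 0.0 q [ 0.29  0.39  1.72 -0.    1.03 -1.38]
cam [0.374 0.241 0.363] axis [ 0.296  0.026 -0.955]
1073 [427.3 228.3 105.4  37.9  37.2] 0.0659315228953635
tip [0.3972 0.1999 0.0579] len 0.0414 ang -136.7
```

View pics/w1.png

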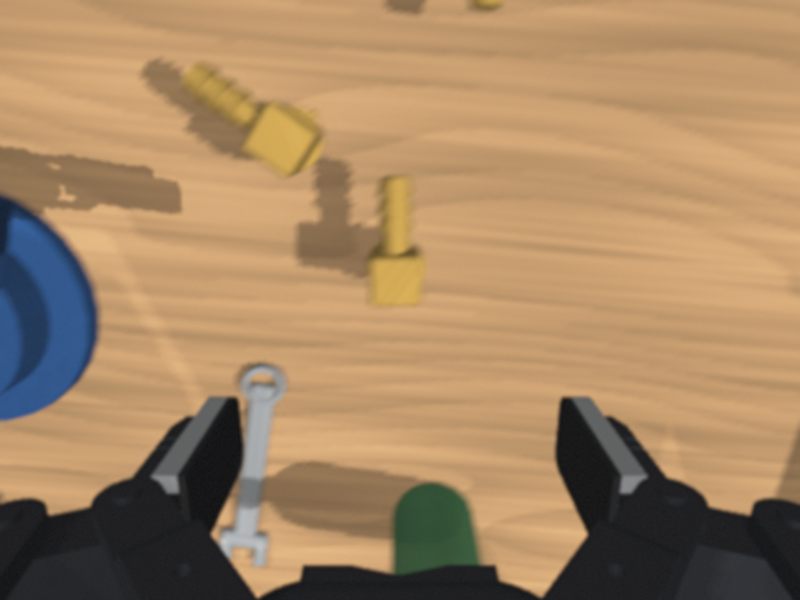

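The wrist view shows the target elbow at (396,278) with its barb pointing up to (396,178). The neighbouring elbow is at (283,138), and both are well clear of the fingers.

```bash
python3 - <<'E'
from h import *
s=load('wrist'); w=cloud(s); z=w[...,2]
B=np.zeros(z.shape,bool); B[105:205,225:280]=1
t=w[B&(z>.064)&(z<.072)]; e=w[B&(z>.044)&(z<.072)]
r=cv2.minAreaRect(t[:,:2].astype(np.float32)*1000); print(len(t),np.round(np.hstack([r[0],r[1],r[2]]),1))
b=w[B&(z>.05)&(z<.0625)]; b=b[b[:,0]<.432]
print('barb minmax',b.min(0),b.max(0))
# barb centreline via ridge (pixels high) : bin by x
for x0 in np.arange(.395,.435,.006):
    q=b[(b[:,0]>x0)&(b[:,0]<x0+.006)]
    if len(q)>5: print(x0.round(3),len(q),((q[:,1].min()+q[:,1].max())/2).round(4),(np.ptp(q[:,1])*1000).round(1))
E
```

```text
1014 [453.7 248.4  29.   29.5   5.9]
barb minmax [0.39589311 0.23384982 0.05007625] [0.43179043 0.255254   0.0616075 ]
0.395 115 0.2435 16.9
0.401 149 0.2444 19.8
0.407 137 0.244 20.2
0.413 136 0.2453 19.9
0.419 147 0.2457 19.1
0.425 119 0.2457 19.0
0.431 18 0.2463 15.4
```

```bash
python3 - <<'E'
from h import *
to((.4535,.2475,.032),95)
E
```

```text
travel [0.0003 0.0052 0.2352] mm 188.24330837802776 turn [-0.0012  0.0009  0.0001] deg [-0.21  0.16  0.02]
```

{"api": "apply_moves", "payload": {"claw": [1, 1, 1, 1, 1], "travel": [[0, 0.005, 0.15], [0, 0.005, 0.15], [0, 0.005, 0.15], [0, 0.005, 0.15], [0, 0.005, 0.15]], "turn": [[0, 0, 0], [0, 0, 0], [0, 0, 0], [0, 0, 0], [0, 0, 0]]}}

```text
t: 1.4
tcp_pos: [0.4465, 0.2538, 0.0987]
tool_rot: [-0.046, 0.999, -0.001, -0.003]
force: [0.1, 0.5, 0.4]
finger_gap: 1.0
gripper_force: 0.0
```

```bash
python3 - <<'E'
from h import *
st();to((.4535,.2475,.032),95)
E
```

```text
t 1.4 tcp [0.4465 0.2538 0.0987] yaw 95.28 z [-0.006  -0.0018 -1.    ] F [0.1  0.5  0.45] M [ 0.02  0.01 -0.03] gap 1.0 gf 0.0 q [ 0.3   0.59  1.82  0.    0.74 -1.36]
travel [-0.0084 -0.0085  0.0834] mm 67.39551985259516 turn [-0.0004 -0.002   0.0015] deg [-0.07 -0.35  0.28]
```

{"api": "apply_moves", "payload": {"claw": [1, 1, 1, 1, 1], "travel": [[-0.008, -0.008, 0.03], [-0.008, -0.008, 0.03], [-0.008, -0.008, 0.03], [-0.008, -0.008, 0.03], [-0.008, -0.008, 0.03]], "turn": [[0, -0.001, 0.001], [0, -0.001, 0.001], [0, -0.001, 0.001], [0, -0.001, 0.001], [0, -0.001, 0.001]]}}

```text
t: 1.82
tcp_pos: [0.4562, 0.249, 0.0788]
tool_rot: [-0.045, 0.999, 0.001, 0.003]
force: [0.0, -0.4, 0.3]
finger_gap: 0.999
gripper_force: 0.0
```

```bash
python3 - <<'E'
from h import *
st();to((.4535,.2475,.032),95)
E
```

```text
t 1.82 tcp [0.4562 0.249  0.0788] yaw 95.12 z [ 0.0067  0.0014 -1.    ] F [ 0.02 -0.36  0.26] M [-0.01  0.01  0.03] gap 0.999 gf 0.0 q [ 0.28  0.63  1.83 -0.    0.68 -1.37]
travel [ 0.0039 -0.0017  0.0584] mm 46.870993971694986 turn [0.0002 0.0022 0.0006] deg [0.04 0.39 0.12]
```

{"api": "apply_moves", "payload": {"claw": [1, 1, 1, 1, 1], "travel": [[0, 0, 0], [0, 0, 0], [0, 0, 0], [0, 0, 0], [0, 0, 0]], "turn": [[0, 0, 0], [0, 0, 0], [0, 0, 0], [0, 0, 0], [0, 0, 0]]}}

```text
t: 2.23
tcp_pos: [0.4553, 0.2485, 0.0767]
tool_rot: [-0.044, 0.999, 0.0, 0.002]
force: [-0.6, 0.4, -0.2]
finger_gap: 0.999
gripper_force: 0.0
```

```bash
python3 - <<'E'
from h import *
st();to((.4535,.2475,.032),95)
E
```

```text
t 2.23 tcp [0.4553 0.2485 0.0767] yaw 95.09 z [ 3.2e-03  3.0e-04 -1.0e+00] F [-0.62  0.4  -0.17] M [-0.01  0.01  0.01] gap 0.999 gf 0.0 q [ 0.28  0.63  1.83 -0.    0.68 -1.37]
travel [ 0.0025 -0.001   0.0558] mm 44.70516309097813 turn [0.     0.001  0.0005] deg [0.   0.18 0.09]
```

{"api": "apply_moves", "payload": {"claw": [1, 1, 1, 1, 1], "travel": [[0.0025, -0.001, 0.02], [0.0025, -0.001, 0.04], [0.0025, -0.001, 0.056], [0.0025, -0.001, 0.056], [0.0025, -0.001, 0.056]], "turn": [[0, 0.001, 0], [0, 0.001, 0], [0, 0.001, 0], [0, 0.001, 0], [0, 0.001, 0]]}}

```text
t: 2.65
tcp_pos: [0.453, 0.2473, 0.0312]
tool_rot: [-0.044, 0.999, -0.0, -0.001]
force: [-0.9, 0.1, -0.1]
finger_gap: 1.003
gripper_force: 0.0
```

```bash
python3 - <<'E'
from h import *
st();to((.4535,.2475,.032),95)
E
```

```text
t 2.65 tcp [0.453  0.2473 0.0312] yaw 95.09 z [-1.8e-03 -5.0e-04 -1.0e+00] F [-0.89  0.11 -0.12] M [ 0.03 -0.02 -0.  ] gap 1.003 gf 0.0 q [ 0.28  0.72  1.85  0.    0.58 -1.38]
travel [-0.0006  0.0002 -0.001 ] mm 0.9727621688868766 turn [-0.0001 -0.0006  0.0005] deg [-0.02 -0.11  0.09]
```

{"api": "apply_moves", "payload": {"claw": [-1, -1, -1, -1, -1], "travel": [[0, 0, 0], [0, 0, 0], [0, 0, 0], [0, 0, 0], [0, 0, 0]], "turn": [[0, 0, 0], [0, 0, 0], [0, 0, 0], [0, 0, 0], [0, 0, 0]], "newtons": 60}}

```text
t: 3.07
tcp_pos: [0.4539, 0.2476, 0.0324]
tool_rot: [-0.044, 0.999, 0.0, 0.001]
force: [-0.1, 1.1, 3.0]
finger_gap: 0.344
gripper_force: 59.3
```

{"api": "apply_moves", "payload": {"claw": [-1, -1, -1, -1, -1], "travel": [[0, 0, 0], [0, 0, 0], [0, 0, 0], [0, 0, 0], [0, 0, 0]], "turn": [[0, 0, 0], [0, 0, 0], [0, 0, 0], [0, 0, 0], [0, 0, 0]]}}

```text
t: 3.48
tcp_pos: [0.4539, 0.2476, 0.0324]
tool_rot: [-0.044, 0.999, 0.0, 0.001]
force: [-0.9, 0.6, 6.2]
finger_gap: 0.343
gripper_force: 59.6
```

```bash
python3 - <<'E'
from h import *
st()
E
```

```text
t 3.48 tcp [0.4539 0.2476 0.0324] yaw 95.1 z [ 1.2e-03  4.0e-04 -1.0e+00] F [-0.93  0.6   6.15] M [-0.06  0.09  0.01] gap 0.343 gf 59.6 q [ 0.28  0.71  1.85  0.    0.58 -1.38]
```

{"api": "apply_moves", "payload": {"claw": [-1, -1, -1, -1, -1], "travel": [[0, 0, -0.03], [0, 0, -0.08], [0, 0, -0.13], [0, 0, -0.18], [0, 0, -0.23]], "turn": [[0, 0, 0], [0, 0, 0], [0, 0, 0], [0, 0, 0], [0, 0, 0]]}}

```text
t: 3.9
tcp_pos: [0.4523, 0.2471, 0.2168]
tool_rot: [-0.044, 0.999, -0.0, -0.001]
force: [0.7, -0.3, -3.4]
finger_gap: 0.339
gripper_force: 59.9
```

{"api": "apply_moves", "payload": {"claw": [-1, -1, -1, -1, -1], "travel": [[0, 0, -0.05], [0, 0, -0.05], [0, 0, -0.05], [0, 0, -0.05], [0, 0, -0.05]], "turn": [[0, 0, 0], [0, 0, 0], [0, 0, 0], [0, 0, 0], [0, 0, 0]]}}

```text
t: 4.32
tcp_pos: [0.4517, 0.2469, 0.2535]
tool_rot: [-0.044, 0.999, -0.001, -0.003]
force: [-1.3, -0.4, -3.0]
finger_gap: 0.339
gripper_force: 60.1
```

```bash
python3 - <<'E'
from h import *
st()
# port/vise: recheck with jaws alone (no painted), fit each camera; vise yaw
for n in('scene','side'):
    s=snap(n,n+'1.png'); w=cloud(s); z=w[...,2]
    c=np.array([.512,-.05]); q=w[(np.hypot(w[...,0]-c[0],w[...,1]-c[1])<0.05)&(z>.169)&(z<.177)][:,:2]
    from scipy.optimize import least_squares
    # edges: bore radius 15.2, outer 28 -> maximise inliers in annulus
    best=min(((np.maximum(np.maximum(np.hypot(*(q-(c+[dx,dy])).T)-.028,.0150-np.hypot(*(q-(c+[dx,dy])).T)),0)**2).sum(),dx,dy) for dx in np.arange(-.008,.008,.0005) for dy in np.arange(-.008,.008,.0005))
    print(n,len(q),'annulus',best,c+best[1:])
to((.512,-.05,.26),78.5)
E
```

```text
t 4.32 tcp [0.4517 0.2469 0.2535] yaw 95.09 z [-0.0051 -0.0015 -1.    ] F [-1.27 -0.37 -2.96] M [-0.03 -0.    0.03] gap 0.339 gf 60.1 q [ 0.28  0.35  1.68 -0.    1.12 -1.38]
scene 230 annulus (np.float64(9.953567048007055e-06), np.float64(0.0005000000000000074), np.float64(-0.001999999999999995)) [ 0.5125 -0.052 ]
side 142 annulus (np.float64(3.574148174281135e-05), np.float64(-0.000999999999999994), np.float64(0.0005000000000000074)) [ 0.511  -0.0495]
travel [-0.0416 -0.3765 -0.008 ] mm 303.0746449508079 turn [-0.0005 -0.0015  0.0922] deg [-0.1  -0.28 16.59]
```

{"api": "apply_moves", "payload": {"claw": [-1, -1, -1, -1, -1], "travel": [[-0.042, -0.376, -0.008], [-0.042, -0.376, -0.008], [-0.042, -0.376, -0.008], [-0.042, -0.376, -0.008], [-0.042, -0.376, -0.008]], "turn": [[0, 0, 0.092], [0, 0, 0.092], [0, 0, 0.092], [0, 0, 0.092], [0, 0, 0.092]]}}

```text
t: 4.83
tcp_pos: [0.4942, 0.0417, 0.2587]
tool_rot: [0.1, 0.995, 0.0, -0.002]
force: [1.8, 0.1, -2.1]
finger_gap: 0.345
gripper_force: 60.4
```

```bash
python3 - <<'E'
from h import *
st();to((.512,-.051,.255),78.7)
E
```

```text
t 4.83 tcp [0.4942 0.0417 0.2587] yaw 78.56 z [-3.1e-03  5.0e-04 -1.0e+00] F [ 1.76  0.14 -2.09] M [ 0.02 -0.07 -0.01] gap 0.345 gf 60.4 q [-0.14  0.32  1.71  0.    1.11 -1.51]
travel [-0.0448 -0.1092  0.0045] mm 94.50243969150381 turn [-0.     -0.001  -0.0008] deg [-0.   -0.18 -0.14]
```

{"api": "apply_moves", "payload": {"claw": [-1, -1, -1, -1, -1], "travel": [[-0.02, -0.05, 0.002], [-0.04, -0.09, 0.004], [-0.045, -0.108, 0.004], [-0.045, -0.108, 0.004], [-0.045, -0.108, 0.004]], "turn": [[0, 0, -0.001], [0, 0, -0.001], [0, 0, -0.001], [0, 0, -0.001], [0, 0, -0.001]]}}

```text
t: 5.25
tcp_pos: [0.5123, -0.0491, 0.2554]
tool_rot: [0.1, 0.995, 0.001, -0.002]
force: [-0.2, -0.3, -2.0]
finger_gap: 0.342
gripper_force: 60.7
```

{"api": "apply_moves", "payload": {"claw": [-1, -1, -1, -1, -1], "travel": [[0, 0, 0], [0, 0, 0], [0, 0, 0], [0, 0, 0], [0, 0, 0]], "turn": [[0, 0, 0], [0, 0, 0], [0, 0, 0], [0, 0, 0], [0, 0, 0]]}}

```text
t: 5.67
tcp_pos: [0.5129, -0.0476, 0.2571]
tool_rot: [0.098, 0.995, 0.0, 0.0]
force: [-0.0, -0.2, -2.4]
finger_gap: 0.345
gripper_force: 60.7
```

```bash
python3 - <<'E'
from h import *
st();to((.512,-.051,.22),78.7)
s=snap('wrist'); cv2.imwrite('pics/w2.png',cv2.resize(s['pixels'][:,:,::-1],(800,600)))
E
```

```text
t 5.67 tcp [ 0.5129 -0.0476  0.2571] yaw 78.8 z [ 2.e-04 -0.e+00 -1.e+00] F [-0.04 -0.18 -2.45] M [0.01 0.04 0.05] gap 0.345 gf 60.7 q [-0.31  0.35  1.67  0.    1.12 -1.69]
travel [ 0.0003 -0.0044  0.0463] mm 37.224753624755905 turn [0.     0.     0.0006] deg [0.   0.01 0.1 ]
```

View pics/w2.png

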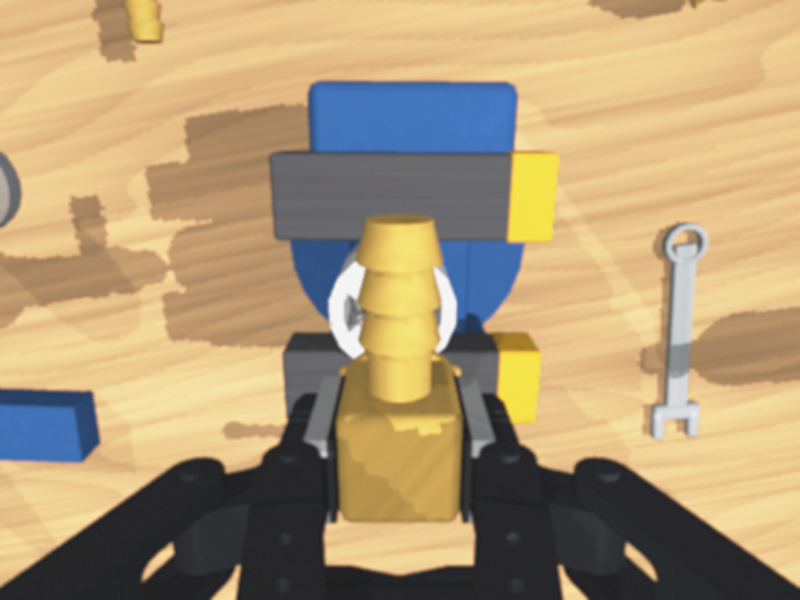

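The wrist view shows the elbow square over the vise: its barb runs along the image's vertical centreline and the jaws are level. The port spans columns 328–457, so it's centred at about 392 and lies about 3 mm toward −y of the elbow at 399.

{"api": "apply_moves", "payload": {"claw": [-1, -1, -1, -1, -1], "travel": [[0, -0.0042, 0.02], [0, -0.0042, 0.04], [0, -0.0042, 0.055], [0, -0.0042, 0.056], [0, -0.0042, 0.056]], "turn": [[0, 0, 0], [0, 0, 0], [0, 0, 0], [0, 0, 0], [0, 0, 0]]}}

```text
t: 6.13
tcp_pos: [0.512, -0.0515, 0.2117]
tool_rot: [0.098, 0.995, 0.0, -0.001]
force: [0.7, 0.9, -1.8]
finger_gap: 0.342
gripper_force: 60.6
```

{"api": "apply_moves", "payload": {"claw": [-1, -1, -1], "travel": [[0, 0, 0], [0, 0, 0], [0, 0, 0]], "turn": [[0, 0, 0], [0, 0, 0], [0, 0, 0]]}}

```text
t: 6.38
tcp_pos: [0.513, -0.0519, 0.2131]
tool_rot: [0.098, 0.995, -0.0, 0.001]
force: [-0.6, -0.4, -2.3]
finger_gap: 0.343
gripper_force: 60.6
```

```bash
python3 - <<'E'
from h import *
st();to((.512,-.0508,.20),78.7)
E
```

```text
t 6.38 tcp [ 0.513  -0.0519  0.2131] yaw 78.72 z [ 2.e-03 -6.e-04 -1.e+00] F [-0.63 -0.38 -2.25] M [0.02 0.01 0.01] gap 0.343 gf 60.6 q [-0.32  0.41  1.73  0.    1.01 -1.69]
travel [0.0016 0.0012 0.0163] mm 13.154992279794662 turn [-0.0001  0.0007  0.0001] deg [-0.01  0.12  0.02]
```

{"api": "apply_moves", "payload": {"claw": [-1, -1, -1, -1, -1], "travel": [[0.001, 0.0008, 0.003], [0.001, 0.0008, 0.006], [0.001, 0.0008, 0.009], [0.001, 0.0008, 0.0105], [0.001, 0.0008, 0.012]], "turn": [[0, 0, 0], [0, 0, 0], [0, 0, 0], [0, 0, 0], [0, 0, 0]]}}

```text
t: 6.8
tcp_pos: [0.5116, -0.051, 0.2022]
tool_rot: [0.098, 0.995, 0.0, -0.0]
force: [0.4, 0.2, -3.2]
finger_gap: 0.343
gripper_force: 60.6
```

```bash
python3 - <<'E'
from h import *
st();to((.512,-.0508,.20),78.7)
E
```

```text
t 6.8 tcp [ 0.5116 -0.051   0.2022] yaw 78.71 z [-4.e-04  1.e-04 -1.e+00] F [ 0.41  0.17 -3.22] M [-0.   -0.03  0.05] gap 0.343 gf 60.6 q [-0.32  0.42  1.74 -0.    0.98 -1.69]
travel [-0.0005  0.0003  0.0028] mm 2.289682444523035 turn [ 0.     -0.0001  0.0001] deg [ 0.   -0.02  0.01]
```

{"api": "apply_moves", "payload": {"claw": [-1, -1, -1, -1, -1], "travel": [[0, 0, 0.0012], [0, 0, 0.0024], [0, 0, 0.0036], [0, 0, 0.0048], [0, 0, 0.006]], "turn": [[0, 0, 0], [0, 0, 0], [0, 0, 0], [0, 0, 0], [0, 0, 0]]}}

```text
t: 7.22
tcp_pos: [0.5118, -0.051, 0.1977]
tool_rot: [0.098, 0.995, -0.0, 0.0]
force: [0.6, -0.9, -2.9]
finger_gap: 0.343
gripper_force: 60.6
```

```bash
python3 - <<'E'
from h import *
st()
E
```

```text
t 7.22 tcp [ 0.5118 -0.051   0.1977] yaw 78.71 z [ 1.e-04 -0.e+00 -1.e+00] F [ 0.61 -0.92 -2.91] M [-0.02  0.02  0.04] gap 0.343 gf 60.6 q [-0.32  0.43  1.74 -0.    0.97 -1.69]
```

{"api": "apply_moves", "payload": {"claw": [-1, -1, -1, -1, -1], "travel": [[0, 0, 0.0012], [0, 0, 0.0024], [0, 0, 0.0036], [0, 0, 0.0048], [0, 0, 0.006]], "turn": [[0, 0, 0], [0, 0, 0], [0, 0, 0], [0, 0, 0], [0, 0, 0]]}}

```text
t: 7.63
tcp_pos: [0.5117, -0.051, 0.1928]
tool_rot: [0.098, 0.995, -0.0, 0.0]
force: [-0.2, -0.5, -2.8]
finger_gap: 0.339
gripper_force: 60.6
```

```bash
python3 - <<'E'
from h import *
st()
E
```

```text
t 7.63 tcp [ 0.5117 -0.051   0.1928] yaw 78.71 z [ 0. -0. -1.] F [-0.16 -0.49 -2.79] M [0.01 0.07 0.05] gap 0.339 gf 60.6 q [-0.32  0.43  1.75 -0.    0.96 -1.69]
```

{"api": "apply_moves", "payload": {"claw": [-1, -1, -1, -1, -1], "travel": [[0, 0, 0.0014], [0, 0, 0.0028], [0, 0, 0.0042], [0, 0, 0.0056], [0, 0, 0.007]], "turn": [[0, 0, 0], [0, 0, 0], [0, 0, 0], [0, 0, 0], [0, 0, 0]]}}

```text
t: 8.05
tcp_pos: [0.5117, -0.051, 0.1872]
tool_rot: [0.098, 0.995, 0.0, -0.0]
force: [-0.1, -0.3, -1.9]
finger_gap: 0.341
gripper_force: 60.6
```

```bash
python3 - <<'E'
from h import *
st()
E
```

```text
t 8.05 tcp [ 0.5117 -0.051   0.1872] yaw 78.71 z [-0.  0. -1.] F [-0.09 -0.26 -1.9 ] M [-0.    0.05 -0.03] gap 0.341 gf 60.6 q [-0.32  0.44  1.75  0.    0.95 -1.69]
```

{"api": "apply_moves", "payload": {"claw": [-1, -1, -1, -1, -1], "travel": [[0, 0, 0.001], [0, 0, 0.002], [0, 0, 0.003], [0, 0, 0.004], [0, 0, 0.005]], "turn": [[0, 0, 0], [0, 0, 0], [0, 0, 0], [0, 0, 0], [0, 0, 0]]}}

```text
t: 8.47
tcp_pos: [0.5117, -0.051, 0.1834]
tool_rot: [0.098, 0.995, -0.0, 0.0]
force: [-0.2, 0.7, 1.0]
finger_gap: 0.342
gripper_force: 60.8
```

```bash
python3 - <<'E'
from h import *
st()
E
```

```text
t 8.47 tcp [ 0.5117 -0.051   0.1834] yaw 78.71 z [ 1.e-04 -0.e+00 -1.e+00] F [-0.24  0.66  1.  ] M [0.1  0.11 0.01] gap 0.342 gf 60.8 q [-0.32  0.45  1.76  0.    0.94 -1.69]
```

{"api": "apply_moves", "payload": {"claw": [-1, -1, -1, -1, -1], "travel": [[0, 0, 0], [0, 0, 0], [0, 0, 0], [0, 0, 0], [0, 0, 0]], "turn": [[0, 0, 0.025], [0, 0, 0.05], [0, 0, 0.075], [0, 0, 0.1], [0, 0, 0.125]]}}

```text
t: 8.88
tcp_pos: [0.5123, -0.0513, 0.1837]
tool_rot: [0.292, 0.956, -0.0, 0.001]
force: [-0.6, -0.3, -1.7]
finger_gap: 0.341
gripper_force: 60.8
```

```bash
python3 - <<'E'
from h import *
st()
E
```

```text
t 8.88 tcp [ 0.5123 -0.0513  0.1837] yaw 55.99 z [ 1.5e-03 -7.0e-04 -1.0e+00] F [-0.59 -0.33 -1.72] M [-0.1  -0.02 -0.07] gap 0.341 gf 60.8 q [-0.32  0.45  1.76 -0.    0.94 -1.29]
```

{"api": "apply_moves", "payload": {"claw": [-1, -1, -1, -1, -1], "travel": [[0, 0, 0.0004], [0, 0, 0.0005], [0, 0, 0.0005], [0, 0, 0.0005], [0, 0, 0.0005]], "turn": [[0, 0, 0.025], [0, 0, 0.05], [0, 0, 0.075], [0, 0, 0.1], [0, 0, 0.125]]}}

```text
t: 9.3
tcp_pos: [0.5124, -0.0513, 0.1834]
tool_rot: [0.473, 0.881, 0.0, 0.001]
force: [0.4, -1.0, 0.4]
finger_gap: 0.343
gripper_force: 60.9
```

```bash
python3 - <<'E'
from h import *
st()
E
```

```text
t 9.3 tcp [ 0.5124 -0.0513  0.1834] yaw 33.49 z [ 1.9e-03 -6.0e-04 -1.0e+00] F [ 0.36 -0.95  0.38] M [-0.07 -0.05  0.01] gap 0.343 gf 60.9 q [-0.32  0.45  1.76  0.    0.93 -0.9 ]
```

{"api": "apply_moves", "payload": {"claw": [-1, -1, -1, -1, -1], "travel": [[0, 0, 0.0001], [0, 0, 0.0004], [0, 0, 0.0008], [0, 0, 0.0012], [0, 0, 0.0016]], "turn": [[0, 0, 0.025], [0, 0, 0.05], [0, 0, 0.075], [0, 0, 0.1], [0, 0, 0.125]]}}

```text
t: 9.72
tcp_pos: [0.5125, -0.0511, 0.1825]
tool_rot: [0.636, 0.772, 0.001, 0.001]
force: [0.6, 0.6, 1.9]
finger_gap: 0.344
gripper_force: 61.3
```

```bash
python3 - <<'E'
from h import *
st()
E
```

```text
t 9.72 tcp [ 0.5125 -0.0511  0.1825] yaw 11.0 z [ 2.1e-03 -3.0e-04 -1.0e+00] F [0.55 0.65 1.92] M [0.14 0.09 0.07] gap 0.344 gf 61.3 q [-0.32  0.45  1.76  0.    0.93 -0.51]
```

{"api": "apply_moves", "payload": {"claw": [-1, -1, -1, -1, -1], "travel": [[0, 0, 0.0004], [0, 0, 0.0008], [0, 0, 0.0012], [0, 0, 0.0016], [0, 0, 0.002]], "turn": [[0, 0, 0.025], [0, 0, 0.05], [0, 0, 0.075], [0, 0, 0.1], [0, 0, 0.124]]}}

```text
t: 10.13
tcp_pos: [0.5128, -0.0503, 0.1813]
tool_rot: [0.773, 0.634, 0.001, 0.0]
force: [0.8, 3.1, 4.6]
finger_gap: 0.341
gripper_force: 61.6
```

{"api": "apply_moves", "payload": {"claw": [-1, -1, -1], "travel": [[0, 0, 0], [0, 0, 0], [0, 0, 0]], "turn": [[0, 0, 0], [0, 0, 0], [0, 0, 0]]}}

```text
t: 10.38
tcp_pos: [0.5127, -0.0504, 0.1812]
tool_rot: [0.772, 0.636, 0.001, 0.0]
force: [0.5, 2.9, 6.3]
finger_gap: 0.34
gripper_force: 61.6
```

```bash
python3 - <<'E'
from h import *
st()
for n in('scene',):
    s=snap(n); cv2.imwrite('pics/%s2.png'%n,cv2.resize(s['pixels'][110:270,140:340,::-1],(800,640),interpolation=cv2.INTER_CUBIC)[:600])
E
```

```text
t 10.38 tcp [ 0.5127 -0.0504  0.1812] yaw -11.07 z [ 0.0029  0.0011 -1.    ] F [0.51 2.88 6.29] M [ 0.7   0.03 -0.07] gap 0.34 gf 61.6 q [-0.32  0.45  1.76  0.    0.93 -0.12]
```

View pics/scene2.png

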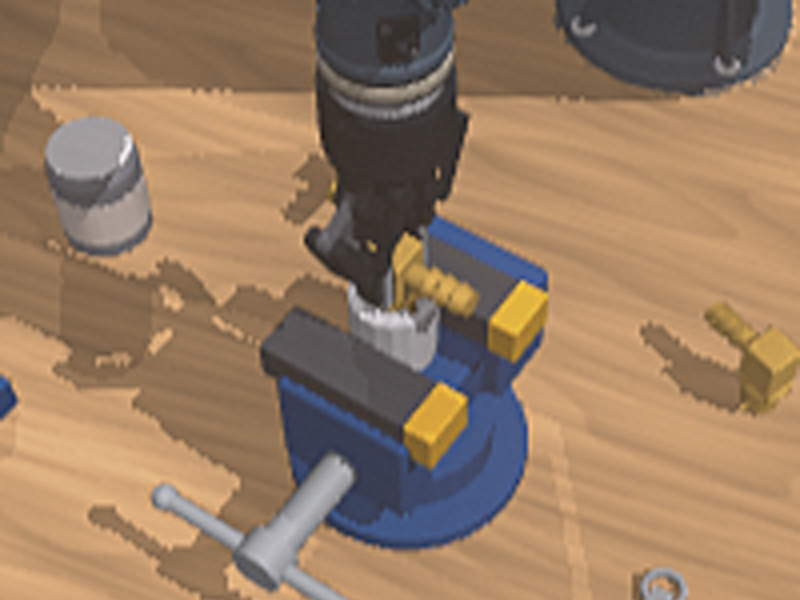

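The crop shows the elbow seated in the port at about (400,270), with its barb along the jaws toward the yellow ends and its tip at (465,300). Before releasing I'll measure the barb angle.

```bash
cat > barb.py <<'E'
from h import *
V=np.radians(-11.3); vx=np.array([np.cos(V),np.sin(V)]); vy=np.array([-vx[1],vx[0]]); J=np.array([.5138,-.0421])
for n in('scene','side'):
    s=snap(n); w=cloud(s); z=w[...,2]; hsv=cv2.cvtColor(s['pixels'],cv2.COLOR_RGB2HSV)
    m=(np.hypot(w[...,0]-.515,w[...,1]+.035)<.075)&(z>.18)&(z<.225)&(hsv[...,0]>12)&(hsv[...,0]<32)&(hsv[...,1]>100)
    p=w[m]; a=(p[:,:2]-J)@vx*1000; b=(p[:,:2]-J)@vy*1000
    print(n,len(p),'zmax',np.percentile(p[:,2],98).round(4),'vise-frame y max',b.max().round(1))
    for y in range(0,54,6):
        k=(b>y)&(b<=y+6)
        if k.sum()>3: print('  y',y,k.sum(),'x mid',((a[k].min()+a[k].max())/2).round(1),'w',np.ptp(a[k]).round(1), 'x of top',a[k][np.argsort(-p[k,2])[:3]].mean().round(1),'ztop',p[k,2].max().round(4))
E
python3 barb.py
```

```text
scene 219 zmax 0.2171 vise-frame y max 48.4
  y 0 69 x mid 1.6 w 28.6 x of top -2.2 ztop 0.2176
  y 6 15 x mid 3.2 w 11.0 x of top 0.2 ztop 0.2099
  y 12 11 x mid 2.5 w 11.6 x of top 1.8 ztop 0.2095
  y 18 23 x mid 1.8 w 16.8 x of top 2.5 ztop 0.2107
  y 24 14 x mid 4.1 w 10.6 x of top 0.8 ztop 0.2102
  y 30 20 x mid 1.5 w 13.7 x of top 0.4 ztop 0.211
  y 36 18 x mid 3.3 w 12.4 x of top -1.4 ztop 0.2101
  y 42 23 x mid 0.0 w 16.1 x of top -0.6 ztop 0.2087
side 158 zmax 0.2161 vise-frame y max 47.2
  y 0 6 x mid 6.4 w 12.7 x of top 10.9 ztop 0.2193
```

{"api": "apply_moves", "payload": {"claw": [-1, -1, -1], "travel": [[0, 0, -0.0006], [0, 0, -0.0012], [0, 0, -0.0012]], "turn": [[0, 0, 0.001], [0, 0, 0.001], [0, 0, 0.001]]}}

```text
t: 10.78
tcp_pos: [0.5127, -0.0505, 0.1814]
tool_rot: [0.773, 0.634, 0.001, 0.0]
force: [3.6, 4.9, 2.8]
finger_gap: 0.343
gripper_force: 61.0
```

```bash
python3 - <<'E'
from h import *
st()
E
```

```text
t 10.78 tcp [ 0.5127 -0.0505  0.1814] yaw -11.28 z [ 0.0026  0.0011 -1.    ] F [3.6  4.93 2.83] M [ 0.95 -0.4  -0.01] gap 0.343 gf 61.0 q [-0.32  0.45  1.76  0.    0.93 -0.12]
```

{"api": "apply_moves", "payload": {"claw": [0.1, 0.4, 1, 1, 1], "travel": [[0, 0, 0], [0, 0, 0], [0, 0, 0], [0, 0, 0], [0, 0, 0]], "turn": [[0, 0, 0], [0, 0, 0], [0, 0, 0], [0, 0, 0], [0, 0, 0]]}}

```text
t: 11.2
tcp_pos: [0.5115, -0.0513, 0.1809]
tool_rot: [0.773, 0.634, -0.0, -0.0]
force: [-0.1, 0.1, -0.0]
finger_gap: 1.0
gripper_force: 0.0
```

{"api": "apply_moves", "payload": {"claw": [1, 1, 1, 1, 1], "travel": [[0, 0, -0.02], [0, 0, -0.05], [0, 0, -0.1], [0, 0, -0.14], [0, 0, -0.18]], "turn": [[0, 0, 0], [0, 0, 0], [0, 0, 0], [0, 0, 0], [0, 0, 0]]}}

```text
t: 11.62
tcp_pos: [0.5114, -0.0512, 0.3267]
tool_rot: [0.773, 0.634, -0.0, 0.0]
force: [1.0, -0.7, -0.3]
finger_gap: 1.001
gripper_force: 0.0
```

{"api": "apply_moves", "payload": {"claw": [1, 1, 1, 1, 1], "travel": [[0, 0, 0], [0, 0, 0], [0, 0, 0], [0, 0, 0], [0, 0, 0]], "turn": [[0, 0, 0], [0, 0, 0], [0, 0, 0], [0, 0, 0], [0, 0, 0]]}}

```text
t: 12.03
tcp_pos: [0.5107, -0.0508, 0.3233]
tool_rot: [0.773, 0.634, -0.001, -0.002]
force: [0.7, 0.2, 0.5]
finger_gap: 0.999
gripper_force: 0.0
```

```bash
python3 barb.py; python3 - <<'E'
from h import *
st(); s=snap('wrist'); cv2.imwrite('pics/w3.png',cv2.resize(s['pixels'][:,:,::-1],(800,600)))
w=cloud(s);z=w[...,2]; near=np.hypot(w[...,0]-.512,w[...,1]+.051)<.022
t=w[near&(z>.205)]; print('top z',np.median(t[:,2]),len(t)); print('jaw/rim z', np.median(z[(np.hypot(w[...,0]-.512,w[...,1]+.051)<.028)&(np.hypot(w[...,0]-.512,w[...,1]+.051)>.021)&(z>.16)&(z<.177)]))
r=cv2.minAreaRect(t[:,:2].astype(np.float32)*1000); print(r)
E
```

```text
scene 361 zmax 0.2173 vise-frame y max 48.3
  y 0 65 x mid 2.8 w 29.4 x of top 8.7 ztop 0.2173
  y 6 21 x mid 4.0 w 14.5 x of top -1.9 ztop 0.2087
  y 12 11 x mid 2.5 w 12.7 x of top 2.2 ztop 0.2081
  y 18 22 x mid 3.1 w 15.1 x of top 1.0 ztop 0.2092
  y 24 16 x mid 3.3 w 13.2 x of top 0.7 ztop 0.2097
  y 30 18 x mid 1.8 w 14.2 x of top 1.2 ztop 0.2105
  y 36 18 x mid 3.3 w 13.9 x of top 4.2 ztop 0.2105
  y 42 24 x mid 2.2 w 12.6 x of top 2.1 ztop 0.2096
side 257 zmax 0.2162 vise-frame y max 47.9
  y 0 15 x mid -3.0 w 26.9 x of top -0.3 ztop 0.2161
  y 12 4 x mid -4.2 w 8.7 x of top -1.7 ztop 0.2107
  y 18 11 x mid -3.2 w 14.5 x of top -2.2 ztop 0.2093
  y 24 9 x mid -2.0 w 14.5 x of top -4.4 ztop 0.2074
  y 30 13 x mid -4.0 w 13.7 x of top -3.4 ztop 0.2092
  y 36 11 x mid -3.7 w 14.4 x of top -0.9 ztop 0.2089
  y 42 8 x mid -3.3 w 13.9 x of top -2.6 ztop 0.2086
t 12.13 tcp [ 0.5111 -0.0509  0.3237] yaw -11.29 z [-2.8e-03  8.0e-04 -1.0e+00] F [-0.26 -0.04 -0.51] M [-0.03  0.02 -0.03] gap 0.999 gf 0.0 q [-0.32  0.27  1.58 -0.    1.29 -0.12]
top z 0.39909886299876307 4683
jaw/rim z 0.17235733023192787
((512.8087158203125, -46.81828308105469), (35.33316421508789, 38.873714447021484), 79.03870391845703)
```

View pics/w3.png

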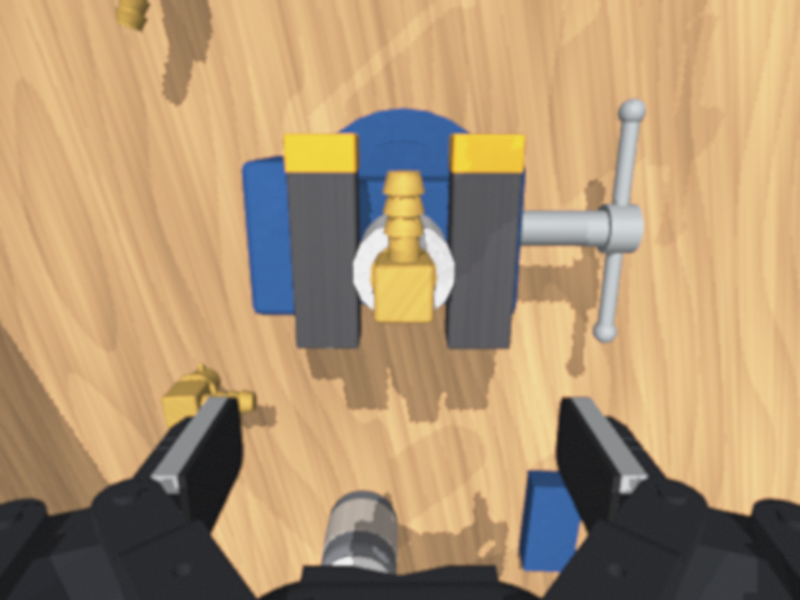

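The wrist view shows the released elbow upright in the port at (403,285). Its barb points along the slot midline to (404,172), over the yellow end. I'll check the depth of the top face against the rim and jaws.

```bash
python3 - <<'E'
from h import *
s=load('wrist'); w=cloud(s);z=w[...,2]
f=lambda r0,r1,c0,c1: np.median(z[int(r0*.64):int(r1*.64),int(c0*.64):int(c1*.64)]).round(4)
print('top',f(270,310,382,425),'jaws',f(200,330,305,345),f(200,330,465,500))
b=w[int(262*.64):int(322*.64),int(374*.64):int(434*.64)].reshape(-1,3); t=b[(b[:,2]>.209)&(b[:,2]<.222)]
A=np.c_[t[:,:2]-t[:,:2].mean(0),np.ones(len(t))]; print('plane',np.linalg.lstsq(A,t[:,2],rcond=None)[0].round(4))
rim=z[(np.hypot(w[...,0]-.512,w[...,1]+.051)<.027)&(np.hypot(w[...,0]-.512,w[...,1]+.051)>.021)&(z>.165)&(z<.177)]; print('rim',np.median(rim),len(rim))
r=cv2.minAreaRect(t[:,:2].astype(np.float32)*1000); print(r)
E
```

```text
top nan jaws nan nan
plane [-0.0006 -0.0398  0.215 ]
rim 0.17237823432865493 688
((512.6553344726562, -49.80263137817383), (29.414993286132812, 28.743921279907227), 79.03870391845703)
```

```bash
python3 -c "
from station import manip
print(manip.sign_off())"
```

```text
the job is handed in; nothing more can be done
None
```

The job is handed in. The elbow is screwed clockwise into the port and released, its foot about 23 mm below the mouth and its barb along the slot over the yellow end (all measured from the camera images); nothing else on the bench was touched.

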